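Sound the brass socket and stand the matching sorting peg

ROBOT

A 6-joint arm with a two-finger parallel gripper is mounted at the origin on the work surface. World frame = base frame: x ahead of the robot, y to its left, z up, the work surface at z = 0. Lengths are in m, angles in rad, forces in N, time in s.
With the tool pointing down it reaches from about 0.375 to 0.9 m from the base axis. Payload 3.1 kg.
Tool frame: the origin (TCP) lies at the very end of the fingers, on their centre line; the grasp point (between the pads) lies 19 mm behind it (hold_point_z is the distance from the TCP to the grasp point, in m); x points along the fingers, y is the direction in which the jaws open and shut, and the axes are right-handed (so a half turn about x gives the same grasp; the last joint's range is limited). The gripper opens to 87 mm and grips with 3 to 60 N. Pads are 19 mm wide; open, the fingers measure 117 mm over their backs; the gripper's body (75 mm by 190 mm) begins 51 mm behind the grasp point.
Start: joints at [1.093, 0.527, 1.433, -0, 1.181, -0.178], TCP at [0.184, 0.597, 0.223] pointing down, gripper open.
Joint ranges: [-3.08, 3.08], [-0.75, 2.2], [0.22, 2.44], [-1.43, 4.57], [0, 2.65], [-2.85, 2.85]. Speed limits (rad/s): [2.79, 2.79, 3.14, 3.14, 3.14, 3.14].

INTERFACE

Orientations are given as a unit quaternion [x, y, z, w].
In Python, from rig import * gives the robot as it stands.
- The arm moves only by the tool send_rows, never from a script. Its argument "steps" is a list that holds one entry, the list of rows, each a list of 6 numbers: the shift along the tool's x, y, z in cm, then the turn, a rotation vector about the tool's x, y, z in units of 6 degrees (1.0 is 6 degrees). In form: [[[x, y, z, wx, wy, wz], ...]]. A call has 1 to 8 rows; each row shifts and turns the pose as measured when the row begins, along the tool's axes as they then stand; what a row does not reach is not made up. A row lasts 1/12 s, in which the tool goes at most 41.7 mm and 7.16 degrees, less where a joint would pass 70% of its speed; a pose out of reach is approached as far as the arm can. A call is refused whole if a number of a shift passes 4.17 or a number of a turn 1, either way. A call with a gripper value outside its range is refused whole. "gripper" is the closure, from 0 (fully open) to 1 (shut), set as the call begins (left out, the last holds). The fingers move at their own pace and stop on an object; "force" is the grip in N (left out, the last holds). Time passes only in rows, so rows that do not move let the fingers close. It gives the time, the measured TCP pose, the force and the opening at its end, in the units of the state.
- get_obs(): the state, without advancing time (a new reading comes with each control period).
- camera(name): name is "scene" or "top" or "wrist"; returns (picture, depth): 480x640x3 uint8, red, green, blue; 480x640 float32, m along the optical axis (not along the pixel's ray), 0 where there is no reading.
- camera_params(name): a dict with "intrinsics" (3x3 intrinsics, pixels), "position" and "attitude" of the camera in the world; the wrist camera has in their place "T_tool_cam" (4x4, takes a point from camera to tool coordinates, whose origin is the TCP and whose axes are the tool frame's). Camera axes: x right, y down, z forward; pixel columns grow to the right and rows downward; lengths in m; the calibration is good to about 2 mm. A picture is of the moment at which its call begins: read the wrist's pose just before it. camera_params takes no time and is no camera call.
- hand_in(): hands the job in, once; it reports no verdict.
The state is a dict: "time": time; "q": joint angles; "joint_velocities": joint speeds; "joint_torque": joint torques, N m; "position": TCP position; "tool_rot": TCP orientation; "ft_force": force on the tool from outside, world axes, zero at the start; "moment": the same for the moment, N m; "grip_width": finger opening in m.
Only numpy, scipy, OpenCV 4.12 (cv2) and the standard library are available. Lean on these libraries where they do the work, as an engineer would, in place of code of your own. Each camera call takes 0.05 s, during which the arm holds its last target.

TASK

First take the wooden-handled depth rod from its hole in the bench block, lower its tip into the block's brass socket until it touches the bottom so that you know how deep the bore is, and stand the rod back in its own hole. Then, of the two wooden sorting pegs, pick the one whose top will stand 45 mm above the brass rim and stand it in the socket with its foot on the bottom, released and upright. Leave the other peg standing where it is, and move neither peg before the rod is back.

Things in the scene. Friction and masses are not known exactly. Their poses are not given: they have to be found in the camera images.
- socket_rim (a point): Centre of the brass socket's rim, 80 mm above the bench. Upright tube, 50 mm outside, bore 36 mm, in a fixed dark wooden block 70 x 190 x 72 mm high. The bore's rigid flat floor lies either 30 or 55 mm below the rim, varying by start. z up; y along the block, away from the rod's hole (20 mm wide, centre 130 mm along -y from here, mouth 8 mm lower).
- rod_handle (a point): Depth rod: centre of its upright wooden handle, 34 mm in diameter, 60 mm long. A steel rod 12 mm in diameter sticks 68 mm out below, so the tip is 98 mm below this point. z up along the rod. It starts hanging in its hole in the block, the handle's lower end resting on the wood, this point 102 mm above the bench. About 0.11 kg.
- short_peg_mid (a point): Short sorting peg: plain light-brown wooden dowel 26 mm in diameter and 75 mm long, standing on the bench; this point is its centre, half-way up (37.5 mm above its foot). z along the peg, up. It stands 45 mm above the rim in a bore 30 mm deep.
- long_peg_mid (a point): Long sorting peg: plain light-brown wooden dowel 26 mm in diameter and 100 mm long, standing on the bench; this point is its centre, half-way up (50 mm above its foot). z along the peg, up. It stands 45 mm above the rim in a bore 55 mm deep. The two pegs swap places between starts.
There are look-alikes about, which are no part of the job. Leave any purple look-alike of the part that bears rod_handle alone.

How it is judged:
On the way, in this order (a step that is already met when the one before it is completed fails the run):
1. the rod's tip is lowered into the brass socket and touches the floor of the bore, both pegs still standing where they were (horizontal distance between rod_handle and socket_rim below 0.02 m and z of rod_handle in the frame of socket_rim below 0.073 m and angle between rod_handle's own z axis and vertical below 0.2 rad and (contact force between rod and floor_high above 0.5 N or contact force between rod and floor_low above 0.5 N) and distance of each of short_peg_mid, long_peg_mid from where it was at the start of the episode below 0.03 m and angle between each of short_peg_mid, long_peg_mid's own z axis and vertical below 0.17 rad), for 0.05 s.
2. the rod stands back in its own hole, let go, both pegs still standing where they were (distance of rod_handle from where it was at the start of the episode below 0.012 m and angle between each of rod_handle, short_peg_mid, long_peg_mid's own z axis and vertical below 0.17 rad and contact force between the fingers and rod below 0.3 N and distance of each of short_peg_mid, long_peg_mid from where it was at the start of the episode below 0.03 m), for 0.1 s.
At the end, for the whole second after the job is handed in: One peg stands in the socket, released, at rest, within 10 degrees of upright and 12 mm of the bore's axis, top 45 mm (within 6) above the rim; the other peg stands upright within 30 mm of its start; the rod stands upright in its own hole, released, within 12 mm of its start (distance of rod_handle from where it was at the start of the episode below 0.012 m and angle between rod_handle's own z axis and vertical below 0.17 rad and contact force between the fingers and rod below 0.3 N and ((horizontal distance between short_peg_mid and socket_rim below 0.012 m and angle between each of short_peg_mid, long_peg_mid's own z axis and vertical below 0.17 rad and z of short_peg_mid in the frame of socket_rim between 0.0015 and 0.0135 m and linear speed of short_peg below 0.02 m/s and distance of long_peg_mid from where it was at the start of the episode below 0.03 m) or (horizontal distance between long_peg_mid and socket_rim below 0.012 m and angle between each of long_peg_mid, short_peg_mid's own z axis and vertical below 0.17 rad and z of long_peg_mid in the frame of socket_rim between -0.011 and 0.001 m and linear speed of long_peg below 0.02 m/s and distance of short_peg_mid from where it was at the start of the episode below 0.03 m))); the robot touches nothing.
It also fails if it takes over 64 s, if anything falls off the work surface, if the arm or the gripper's body presses on something with over 40 N, if the wrist force passes 120 N, or if a joint passes its speed limit or range.

## Working session

There is one attempt and no reset: what is moved stays moved. The work goes in short steps, Python scripts to look and compute and a tool call to move; the robot and the scene stay as the last step left them, time stands still between calls to the robot, and variables do not carry over. Pictures are saved under pics/ and viewed, and the job is handed in when it is done.

Besides the shell and the picture viewer there is one more tool, called after "Emit:" by a JSON object that holds its "op" and its "data". send_rows: Moves the arm, as the interface text tells. Its arguments: {"type":"object","properties":{"steps":{"type":"array"},"gripper":{"type":"number"},"force":{"type":"number"}},"required":["steps"]}

```bash
ls; mkdir -p pics
cat > h.py <<'E'
from rig import *
import numpy as np, cv2
from scipy.spatial.transform import Rotation as R
def save(n,f):
    p,d=camera(n); cv2.imwrite(f'pics/{f}.png',p[:,:,::-1]); np.save(f'pics/{f}.npy',d); return p,d
E
python3 - <<'E'
from h import *
o=get_obs();print(o)
for n in("scene","top"):
    save(n,n+"0");print(camera_params(n))
print(camera_params("wrist"))
E
```

```text
pics
{'time': 0.0, 'q': array([ 1.09349511e+00,  5.28455895e-01,  1.43392572e+00, -1.04802691e-06,
        1.18139505e+00, -1.78466867e-01]), 'joint_velocities': array([-0.00073226, -0.00037676, -0.00087246, -0.00096949, -0.00033375,
        0.00084193]), 'joint_torque': array([ 1.29413103e-03, -4.40036201e+01, -1.76591223e+01,  6.33790484e-02,
        5.81736490e-02, -1.62359333e-04]), 'position': array([0.18360817, 0.59664165, 0.2215705 ]), 'tool_rot': array([ 0.10452986,  0.69947615, -0.10599214,  0.69897946]), 'ft_force': array([ 0.33511677, -1.4694813 ,  0.87292603]), 'moment': array([ 0.01369936,  0.05902205, -0.00322266]), 'grip_width': 0.0869792024811984}
{'intrinsics': array([[493.78216546,   0.        , 322.51783776],
       [  0.        , 493.78216546, 230.56348022],
       [  0.        ,   0.        ,   1.        ]]), 'position': array([ 0.91460714, -0.47592595,  0.7410587 ]), 'attitude': array([ 0.88232566,  0.29675179, -0.11540277, -0.34658622])}
{'intrinsics': array([[625.17716006,   0.        , 328.2388477 ],
       [  0.        , 625.17716006, 246.57565301],
       [  0.        ,   0.        ,   1.        ]]), 'position': array([0.42785165, 0.00281185, 1.03512254]), 'attitude': array([-0.69803502,  0.71381655, -0.03244387,  0.04648049])}
{'intrinsics': array([[399.69969514,   0.        , 319.48502681],
       [  0.        , 399.69969514, 240.2229734 ],
       [  0.        ,   0.        ,   1.        ]]), 'T_tool_cam': array([[ 9.50106962e-04, -3.03641292e-01,  9.52785948e-01,
        -1.62430812e-01],
       [ 9.99999195e-01,  1.08959927e-03, -6.49945423e-04,
        -7.60997178e-05],
       [-8.40804605e-04,  9.52785799e-01,  3.03642083e-01,
        -8.46148640e-02],
       [ 0.00000000e+00,  0.00000000e+00,  0.00000000e+00,
         1.00000000e+00]])}
```

View pics/scene0.png

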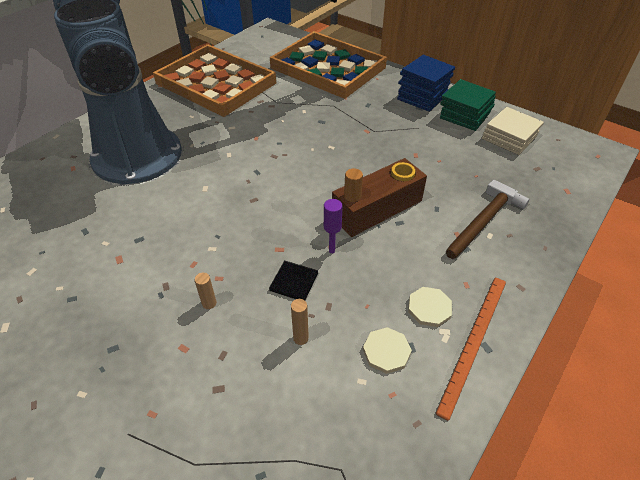

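View pics/top0.png

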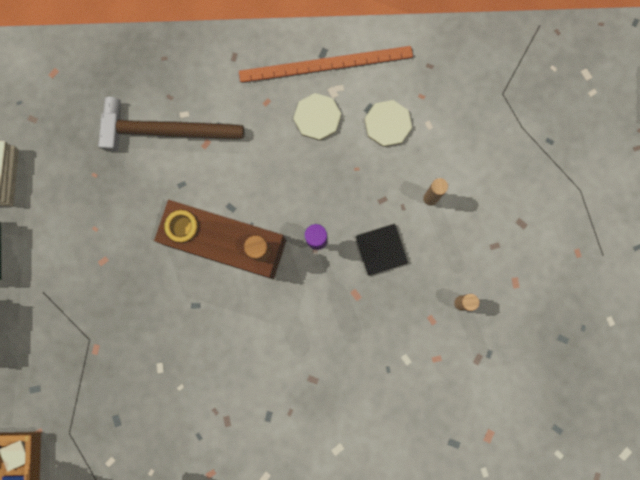

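The top view shows the brass rim at about (181,226), the rod handle at (255,246) and the purple look-alike at (316,236). The pegs are at (440,186) and (470,302). Next I enlarge these and measure them.

```bash
cat >> h.py <<'E'
def px2w(n,u,v,d=None,z=None):
    c=camera_params(n);K=c['intrinsics'];M=R.from_quat(c['attitude']).as_matrix();r=M@np.array([(u-K[0,2])/K[0,0],(v-K[1,2])/K[1,1],1.])
    p=np.array(c['position'])
    s=d if d is not None else (z-p[2])/r[2]
    return p+s*r
E
python3 - <<'E'
from h import *
im=cv2.imread('pics/top0.png');d=np.load('pics/top0.npy')
cv2.imwrite('pics/c1.png',cv2.resize(im[190:290,140:340],None,fx=4,fy=4,interpolation=cv2.INTER_CUBIC))
cv2.imwrite('pics/c2.png',cv2.resize(im[165:325,400:520],None,fx=3.6,fy=3.6,interpolation=cv2.INTER_CUBIC))
for u,v in [(181,226),(181,212),(255,246),(316,236),(440,186),(470,302),(220,236)]:
    print(u,v,px2w('top',u,v,d=np.median(d[v-1:v+2,u-1:u+2])))
# centroids of top surfaces by height
def P():
    c=camera_params('top');K=c['intrinsics'];M=R.from_quat(c['attitude']).as_matrix()
    v,u=np.mgrid[:480,:640];r=np.stack([(u-K[0,2])/K[0,0],(v-K[1,2])/K[1,1],np.ones_like(u)],-1)
    return np.array(c['position'])+ (r*d[...,None])@M.T
W=P()
for n,(u0,u1,v0,v1),(a,b) in [('rod',(235,275,228,265),(.122,.145)),('purple',(300,335,220,255),(.1,.2)),('pA',(425,455,170,210),(.065,.12)),('pB',(450,490,285,320),(.065,.12)),('rim',(155,205,205,250),(.076,.09))]:
    w=W[v0:v1,u0:u1].reshape(-1,3);m=w[(w[:,2]>a)&(w[:,2]<b)]
    print(n,len(m),m.mean(0).round(4),m.min(0).round(4),m.max(0).round(4),np.median(m[:,2]))
E
```

```text
181 226 [0.57721058 0.25606309 0.0500192 ]
181 212 [0.59461854 0.24840558 0.08024586]
255 246 [0.53267165 0.12640163 0.13220714]
316 236 [0.54560961 0.03730099 0.12933233]
440 186 [ 0.62146937 -0.15120608  0.0993728 ]
470 302 [ 0.44573728 -0.19348508  0.07443425]
220 236 [0.55651642 0.18903808 0.07294141]
rod 422 [0.5317 0.1254 0.1318] [0.5157 0.109  0.1234] [0.5494 0.1429 0.136 ] 0.1320629589670697
purple 443 [0.5468 0.0374 0.1266] [0.5313 0.0213 0.1   ] [0.5639 0.0536 0.1337] 0.1277341979829011
pA 299 [ 0.6196 -0.1487  0.0955] [ 0.609  -0.1622  0.0655] [ 0.6347 -0.1373  0.1047] 0.09942473095892224
pB 241 [ 0.4461 -0.1935  0.0749] [ 0.4335 -0.2072  0.0652] [ 0.4583 -0.1813  0.081 ] 0.07532010450495152
rim 415 [0.573  0.249  0.0799] [0.5437 0.2165 0.0761] [0.5991 0.2775 0.0859] 0.07981363014612808
```

View pics/c1.png

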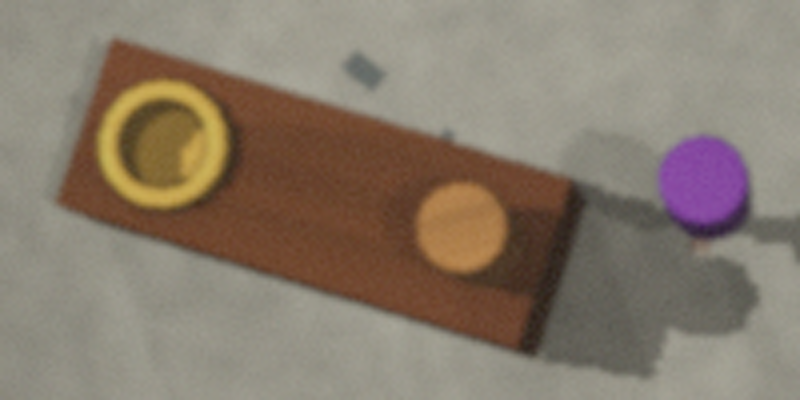

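View pics/c2.png

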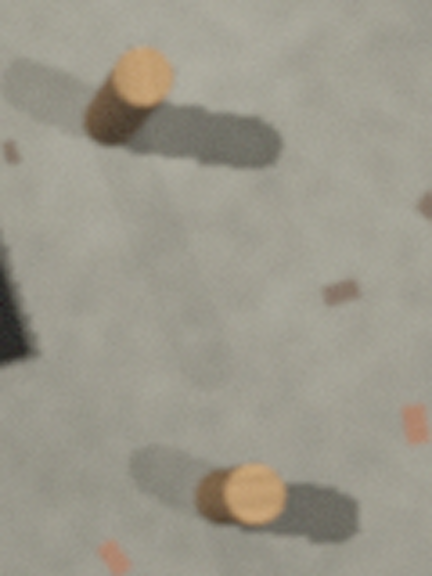

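The enlarged crops put the rim centre at crop (164.5,145.5), the handle top at (462,227.5), the long peg's top (pA) at (142,77) and the short peg's top (pB) at (254,493). I'll convert these and check them against the known 130 mm spacing.

Run:
```python
from h import *
f=lambda x,s,o:(x+.5)/s-.5+o
r=px2w('top',f(164.5,4,140),f(145.5,4,190),z=.08)
h=px2w('top',f(462,4,140),f(227.5,4,190),z=.132)
p=px2w('top',f(704,4,140),f(180,4,190),z=.13)
L=px2w('top',f(142,3.6,400),f(77,3.6,165),z=.1)
S=px2w('top',f(254,3.6,400),f(493,3.6,165),z=.075)
# block side edges
print(r,h,p,L,S); y=(r-h)[:2];print(np.linalg.norm(y),np.degrees(np.arctan2(y[1],y[0])))
a=px2w('top',f(112,4,140),f(40,4,190),z=.072);b=px2w('top',f(578,4,140),f(182,4,190),z=.072)
e=(a-b)[:2];print(np.linalg.norm(e),np.degrees(np.arctan2(e[1],e[0])))
# scene cross-check
i=cv2.imread('pics/scene0.png')
cv2.imwrite('pics/c3.png',cv2.resize(i[140:265,310:450],None,fx=4.5,fy=4.5,interpolation=cv2.INTER_CUBIC))
def proj(n,P):
    c=camera_params(n);M=R.from_quat(c['attitude']).as_matrix();q=M.T@(P-c['position']);q=c['intrinsics']@q;return q[:2]/q[2]
for P in(r,h,L,S):print(proj('scene',P))
o=get_obs();print(R.from_quat(o['tool_rot']).as_matrix().round(3))
```

```text
[0.57267441 0.24874531 0.08      ] [0.53195792 0.1262533  0.132     ] [0.54756067 0.03778512 0.13      ] [ 0.62133227 -0.14971669  0.1       ] [ 0.4463523  -0.19369355  0.075     ]
0.12908185219090526 71.61313107840407
0.19249795592110308 71.62914952192598
[401.80577332 169.91200746]
[352.87890223 173.76259287]
[297.92553276 304.8876176 ]
[201.44681475 278.27473542]
[[-0.001  0.294  0.956]
 [-0.002  0.956 -0.294]
 [-1.    -0.002 -0.   ]]
```

View pics/c3.png

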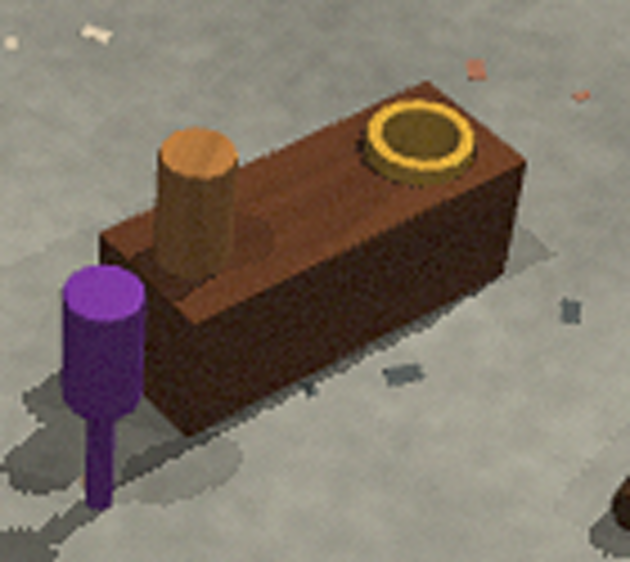

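```bash
cat >> h.py <<'E'
RIM=np.array([.5727,.2487,.08]);ROD=np.array([.532,.1263,.102]);LP=np.array([.6213,-.1497,.05]);SP=np.array([.4464,-.1937,.0375])
def go(x,y,z,head=71.6):
    o=get_obs();Rm=R.from_quat(o['tool_rot']);a=np.radians(head)
    Y=np.array([np.cos(a),np.sin(a),0]);X=np.array([0,0,-1.]);T=R.from_matrix(np.stack([X,Y,np.cross(X,Y)],1))
    d=Rm.inv().apply(np.array([x,y,z])-o['position'])*100
    print('t',round(o['time'],2),'pos',o['position'].round(4),'shift cm',d.round(2),'turn',(np.degrees((Rm.inv()*T).as_rotvec())/6).round(2),'F',o['ft_force'].round(1),'w',round(o['grip_width'],4))
E
python3 -c "
from h import *
go(.532,.1263,.18)"
```

```text
t 0.1 pos [0.1836 0.5967 0.2217] shift cm [  4.22 -34.69  47.14] turn [ 0.21 -0.    0.02] F [ 0.1  0.4 -1.3] w 0.0871
```

Emit:
{"op": "send_rows", "data": {"steps": [[[0,-2.4,3.3,0.2,0,0],[0,-2.4,3.3,0,0,0],[0,-2.4,3.3,0,0,0],[0,-2.4,3.3,0,0,0],[0,-2.4,3.3,0,0,0],[0,-2.4,3.3,0,0,0],[0,-2.4,3.3,0,0,0],[0,-2.4,3.3,0,0,0]]], "gripper": 0.25, "force": 20}}

```text
time: 0.77
position: [0.374, 0.331, 0.2175]
tool_rot: [0.107, 0.701, -0.107, 0.697]
ft_force: [1.7, 0.9, 1.7]
grip_width: 0.0656
```

```bash
python3 -c "
from h import *
go(.532,.1263,.18)"
```

```text
t 0.77 pos [0.374  0.331  0.2175] shift cm [  3.67 -14.8   21.23] turn [ 0.16 -0.04  0.01] F [1.7 0.9 1.7] w 0.0656
```

Emit:
{"op": "send_rows", "data": {"steps": [[[0,-2.3,3.3,0.2,0,0],[0,-2.3,3.3,0,0,0],[0,-2.3,3.3,0,0,0],[0.3,-2.3,3.3,0,0,0],[0.3,-2.2,3.2,0,0,0],[0.3,-1.3,2,0,0,0],[0.3,-0.6,1,0,0,0],[0,0,0,0,0,0]]]}}

```text
time: 1.43
position: [0.5239, 0.1269, 0.2028]
tool_rot: [0.117, 0.698, -0.119, 0.696]
ft_force: [0.1, 0.6, -0.3]
grip_width: 0.065
```

```bash
python3 -c "
from h import *
go(.532,.1263,.18);save('wrist','w1');go(.532,.1263,.18)"
```

```text
t 1.43 pos [0.5239 0.1269 0.2028] shift cm [2.27 0.22 0.79] turn [-0.14 -0.03  0.03] F [ 0.1  0.6 -0.3] w 0.065
t 1.48 pos [0.5229 0.1279 0.2028] shift cm [2.28 0.16 0.92] turn [-0.13 -0.04  0.03] F [ 0.7 -0.8 -0.9] w 0.0655
```

View pics/w1.png

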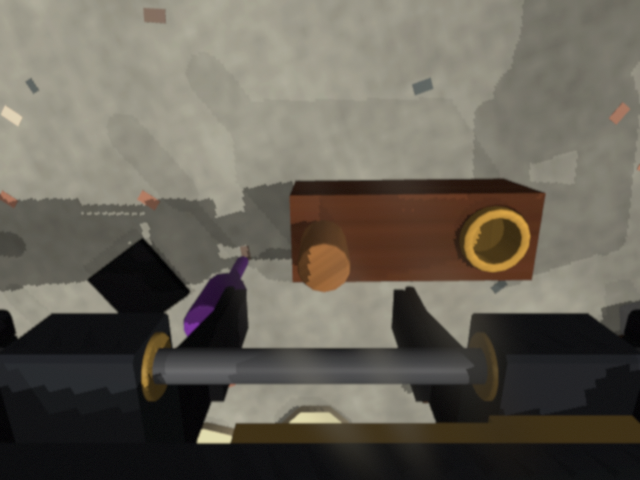

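The wrist view shows the rod's top at about (325,267), between the open fingers, and the rim centre at about (494,239). The purple rod is outside the left finger. I'll use this as a cross-check.

```bash
cat >> h.py <<'E'
def w2w(u,v,z,o=None):
    o=o or get_obs();c=camera_params('wrist');K=c['intrinsics'];T=c['T_tool_cam'];Rm=R.from_quat(o['tool_rot']).as_matrix()
    r=Rm@T[:3,:3]@np.array([(u-K[0,2])/K[0,0],(v-K[1,2])/K[1,1],1.]);p=o['position']+Rm@T[:3,3]
    return p+(z-p[2])/r[2]*r
E
python3 -c "
from h import *
print(w2w(325,267.5,.132),w2w(494,239,.08))"
```

```text
[0.53084465 0.12831092 0.132     ] [0.56988256 0.24889695 0.08      ]
```

Both cameras agree to within 2–3 mm. I'll align over the rod, then descend.

Emit:
{"op": "send_rows", "data": {"steps": [[[0.8,0.1,0.85,-0.1,0,0],[0.8,0,0.2,0,0,0],[0.8,0,0,0,0,0],[0,0,0,0,0,0]]]}}

```text
time: 1.82
position: [0.5299, 0.1302, 0.1764]
tool_rot: [0.112, 0.701, -0.112, 0.695]
ft_force: [-0.0, -0.2, 0.2]
grip_width: 0.0649
```

```bash
python3 -c "
from h import *
go(.5315,.127,.088)"
```

```text
t 1.82 pos [0.5299 0.1302 0.1764] shift cm [ 8.84 -0.23  0.32] turn [ 0.03 -0.08  0.02] F [-0.  -0.2  0.2] w 0.0649
```

Emit:
{"op": "send_rows", "data": {"steps": [[[1.5,-0.2,0.3,0,-0.1,0],[1.5,-0.1,0.1,0,0,0],[1.5,0,0,0,0,0],[1.5,0,0,0,0,0],[1.2,0,0,0,0,0],[0,0,0,0,0,0]]]}}

```text
time: 2.32
position: [0.5284, 0.1328, 0.1009]
tool_rot: [0.108, 0.699, -0.109, 0.699]
ft_force: [-0.2, -0.4, -0.3]
grip_width: 0.0655
```

```bash
python3 -c "
from h import *
go(.5315,.127,.088)"
```

```text
t 2.32 pos [0.5284 0.1328 0.1009] shift cm [ 1.29 -0.46  0.47] turn [ 0.13 -0.    0.02] F [-0.2 -0.4 -0.3] w 0.0655
```

Emit:
{"op": "send_rows", "data": {"steps": [[[0.4,-0.5,0.5,0.1,0,0],[0.4,0,0,0,0,0],[0.4,0,0,0,0,0],[0,0,0,0,0,0]]]}}

```text
time: 2.65
position: [0.5314, 0.128, 0.0888]
tool_rot: [0.11, 0.698, -0.112, 0.698]
ft_force: [-0.2, -0.7, -0.2]
grip_width: 0.0648
```

```bash
python3 -c "
from h import *
go(.5315,.127,.088)"
```

```text
t 2.65 pos [0.5314 0.128  0.0888] shift cm [ 0.08 -0.09  0.04] turn [0.05 0.   0.02] F [-0.2 -0.7 -0.2] w 0.0648
```

Good position. Now I close on the handle.

Emit:
{"op": "send_rows", "data": {"steps": [[[0,-0.1,0,0,0,0],[0,0,0,0,0,0],[0,0,0,0,0,0],[0,0,0,0,0,0],[0,0,0,0,0,0],[0,0,0,0,0,0],[0,0,0,0,0,0]]], "gripper": 1, "force": 25}}

```text
time: 3.23
position: [0.5324, 0.1268, 0.0908]
tool_rot: [0.111, 0.697, -0.112, 0.7]
ft_force: [0.5, -0.1, -0.9]
grip_width: 0.0329
```

```bash
python3 -c "
from h import *
go(.5315,.127,.18)"
```

```text
t 3.23 pos [0.5324 0.1268 0.0908] shift cm [-8.92 -0.02 -0.06] turn [0.05 0.04 0.  ] F [ 0.5 -0.1 -0.9] w 0.0329
```

Emit:
{"op": "send_rows", "data": {"steps": [[[-1,0,0,0,0,0],[-2,0,0,0,0,0],[-2,0,0,0,0,0],[-2,0,0,0,0,0],[-2,0,0,0,0,0],[-1.2,0,0,0,0,0],[0,0,0,0,0,0]]]}}

```text
time: 3.82
position: [0.5312, 0.1271, 0.1989]
tool_rot: [0.111, 0.698, -0.112, 0.699]
ft_force: [1.0, 0.1, -0.5]
grip_width: 0.0332
```

```bash
python3 -c "
from h import *
go(.5728,.249,.195);save('scene','s2')"
```

```text
t 3.82 pos [0.5312 0.1271 0.1989] shift cm [ 0.38 12.88  0.16] turn [0.05 0.01 0.01] F [ 1.   0.1 -0.5] w 0.0332
```

View pics/s2.png

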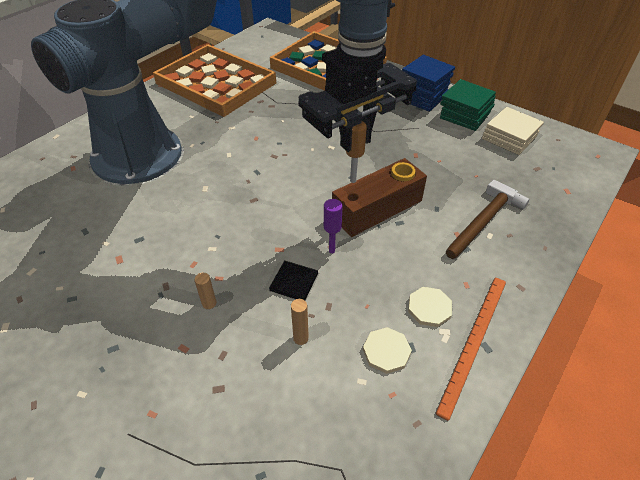

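The rod is held upright with its tip at about (354,180), clear above its hole at (352,196). I'll carry it over to the socket.

Emit:
{"op": "send_rows", "data": {"steps": [[[0,1.5,0,0,0,0],[0,2.5,0,0,0,0],[0,3,0,0,0,0],[0,3,0,0,0,0],[0,2,0,0,0,0],[0,1,0,0,0,0],[0,0,0,0,0,0],[0,0,0,0,0,0]]]}}

```text
time: 4.53
position: [0.5668, 0.253, 0.1903]
tool_rot: [0.11, 0.703, -0.115, 0.693]
ft_force: [-0.7, -0.1, -1.5]
grip_width: 0.0334
```

```bash
python3 -c "
from h import *
go(.5728,.249,.17)"
```

```text
t 4.53 pos [0.5668 0.253  0.1903] shift cm [ 2.02 -0.17  0.72] turn [ 0.02 -0.12  0.09] F [-0.7 -0.1 -1.5] w 0.0334
```

Emit:
{"op": "send_rows", "data": {"steps": [[[0,-0.2,0.7,0,-0.1,0.1],[0,0,0,0,0,0]]]}}

```text
time: 4.7
position: [0.5717, 0.2468, 0.1889]
tool_rot: [0.112, 0.7, -0.113, 0.697]
ft_force: [0.5, -0.4, 0.0]
grip_width: 0.033
```

```bash
python3 -c "
from h import *
go(.5728,.249,.17);save('wrist','w3');save('scene','s3')
i=cv2.imread('pics/s3.png');cv2.imwrite('pics/s3c.png',cv2.resize(i[90:240,310:450],None,fx=4,fy=4,interpolation=cv2.INTER_CUBIC))"
```

```text
t 4.7 pos [0.5717 0.2468 0.1889] shift cm [1.89 0.25 0.04] turn [ 0.02 -0.04  0.01] F [ 0.5 -0.4  0. ] w 0.033
```

View pics/w3.png

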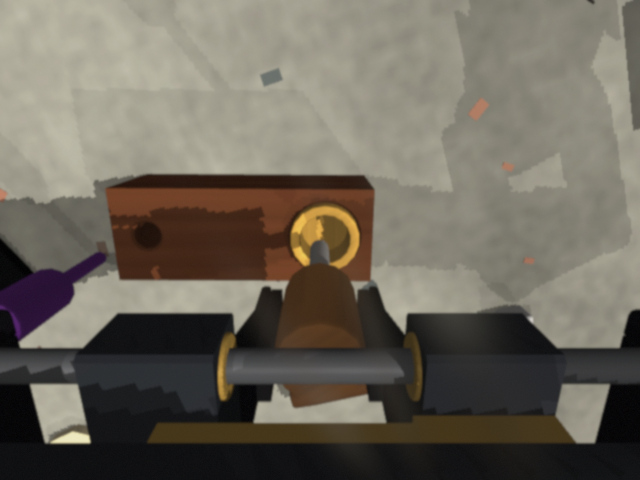

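View pics/s3c.png

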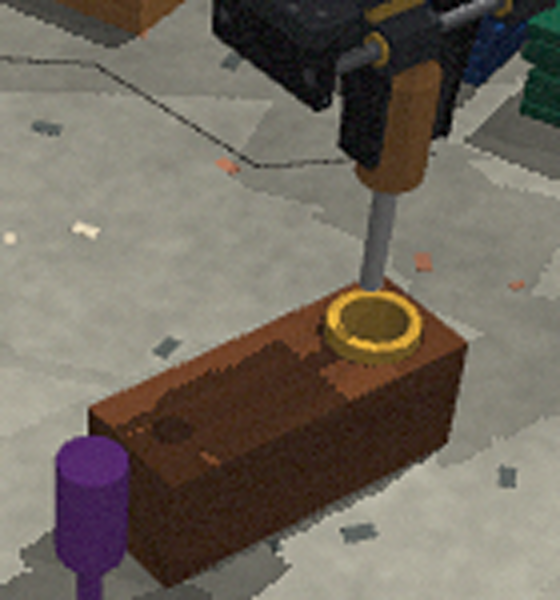

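The wrist view shows the tip at about (319,246), the rim centre at (325,237) and the hole at (148,235). I'll compute the tip-to-rim offset.

```bash
python3 -c "
from h import *
print(w2w(325,237,.08),w2w(319,244,.102),w2w(148,235,.072));go(.5725,.249,.17)"
```

```text
[0.57117433 0.25085498 0.08      ] [0.56807637 0.2474653  0.102     ] [0.53155432 0.1276543  0.072     ]
t 4.8 pos [0.5711 0.2472 0.1891] shift cm [1.91 0.22 0.09] turn [ 0.01 -0.05  0.01] F [-0.9  0.2 -1.1] w 0.033
```

Emit:
{"op": "send_rows", "data": {"steps": [[[0,0.2,0.1,0,0,0],[0.8,0,0,0,0,0],[0.8,0,0,0,0,0],[0.8,0,0,0,0,0],[0.8,0,0,0,0,0],[0,0,0,0,0,0]]]}}

```text
time: 5.3
position: [0.5727, 0.2462, 0.1546]
tool_rot: [0.114, 0.7, -0.114, 0.696]
ft_force: [-0.4, -0.0, -0.8]
grip_width: 0.0335
```

```bash
python3 -c "
from h import *
go(.5725,.249,.137)"
```

```text
t 5.3 pos [0.5727 0.2462 0.1546] shift cm [ 1.76  0.26 -0.09] turn [-0.02 -0.05  0.01] F [-0.4 -0.  -0.8] w 0.0335
```

Emit:
{"op": "send_rows", "data": {"steps": [[[0.6,0.3,-0.1,0,0,0],[0.3,0,0,0,0,0],[0.2,0,0,0,0,0],[0.2,0,0,0,0,0]]]}}

```text
time: 5.63
position: [0.5721, 0.25, 0.1391]
tool_rot: [0.113, 0.7, -0.114, 0.696]
ft_force: [0.1, -1.1, -0.6]
grip_width: 0.0333
```

Emit:
{"op": "send_rows", "data": {"steps": [[[0.2,0,0,0,0,0],[0.2,0,0,0,0,0]]]}}

```text
time: 5.8
position: [0.573, 0.2502, 0.1365]
tool_rot: [0.113, 0.7, -0.114, 0.696]
ft_force: [-1.5, -1.6, 17.3]
grip_width: 0.0328
```

Emit:
{"op": "send_rows", "data": {"steps": [[[0.2,0,0,0,0,0],[0.2,0,0,0,0,0]]]}}

```text
time: 5.97
position: [0.5735, 0.25, 0.1366]
tool_rot: [0.113, 0.699, -0.114, 0.697]
ft_force: [-2.4, -1.4, 8.2]
grip_width: 0.0334
```

Contact came at TCP z = 0.1365, with 8–17 N. That puts the tip at about 0.050, so the bore is 30 mm deep and the short peg fits. I'll lift and go back.

Emit:
{"op": "send_rows", "data": {"steps": [[[0.1,0,0,0,0,0],[0,0,0,0,0,0],[-1,0,0,0,0,0],[-1.5,0,0,0,0,0],[-1.5,0,0,0,0,0],[-1.2,0,0,0,0,0],[0,0,0,0,0,0]]]}}

```text
time: 6.55
position: [0.5741, 0.2502, 0.1918]
tool_rot: [0.113, 0.699, -0.113, 0.697]
ft_force: [0.2, 0.2, -1.2]
grip_width: 0.0332
```

```bash
python3 -c "
from h import *
go(.5324,.127,.19)"
```

```text
t 6.55 pos [0.5741 0.2502 0.1918] shift cm [  0.2  -13.    -0.06] turn [-0.   -0.01  0.01] F [ 0.2  0.2 -1.2] w 0.0332
```

Emit:
{"op": "send_rows", "data": {"steps": [[[0,-1.5,0,0,0,0],[0,-2.5,0,0,0,0],[0,-3,0,0,0,0],[0,-3,0,0,0,0],[0,-2,0,0,0,0],[0,-1,0,0,0,0],[0,0,0,0,0,0],[0,0,0,0,0,0]]]}}

```text
time: 7.22
position: [0.5287, 0.1198, 0.1897]
tool_rot: [0.112, 0.699, -0.113, 0.697]
ft_force: [-0.1, 0.3, -1.3]
grip_width: 0.0331
```

```bash
python3 -c "
from h import *
go(.532,.127,.19)"
```

```text
t 7.22 pos [0.5287 0.1198 0.1897] shift cm [-0.03  0.79  0.09] turn [ 0.02 -0.02  0.02] F [-0.1  0.3 -1.3] w 0.0331
```

Emit:
{"op": "send_rows", "data": {"steps": [[[0,0.8,0.1,0,0,0],[0,0,0,0,0,0],[0,0,0,0,0,0]]]}}

```text
time: 7.47
position: [0.5336, 0.1296, 0.1894]
tool_rot: [0.112, 0.699, -0.112, 0.698]
ft_force: [0.6, 0.1, -2.0]
grip_width: 0.0333
```

```bash
python3 -c "
from h import *
go(.532,.127,.165);save('wrist','w4');save('scene','s4')
i=cv2.imread('pics/s4.png');cv2.imwrite('pics/s4c.png',cv2.resize(i[90:240,300:440],None,fx=4,fy=4,interpolation=cv2.INTER_CUBIC))
i=cv2.imread('pics/w4.png');cv2.imwrite('pics/w4c.png',cv2.resize(i[150:350,200:440],None,fx=3,fy=3,interpolation=cv2.INTER_CUBIC))"
```

```text
t 7.47 pos [0.5336 0.1296 0.1894] shift cm [ 2.44 -0.3  -0.06] turn [ 0.03 -0.02  0.  ] F [ 0.6  0.1 -2. ] w 0.0333
```

View pics/w4c.png

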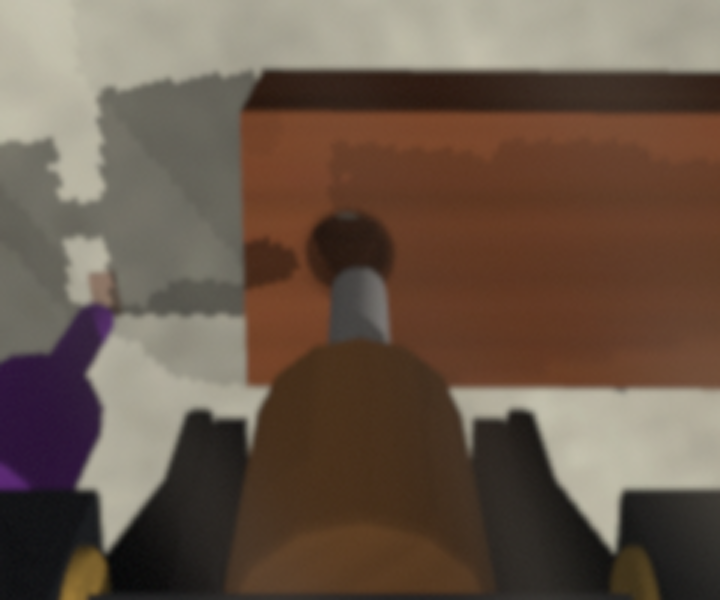

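View pics/s4c.png

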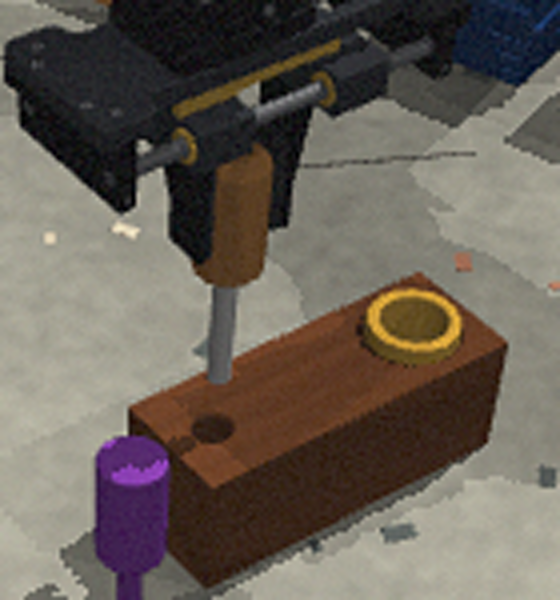

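The hole centre is at crop (350,247), which is wrist pixel (316.5,232). The near edge of the tip is at crop (359,268), which is (319.5,239).

```bash
python3 -c "
from h import *
h=w2w(316.5,232.2,.072);t=w2w(319.5,239.2,.1026);o=get_obs();M=R.from_quat(o['tool_rot']).as_matrix()
t=t+.006*M[:,2];print(o['position'],h,t,'tool cm',M.T@(h-t)*100)"
```

```text
[0.53352059 0.12956247 0.18943415] [0.5310676  0.12776498 0.072     ] [0.53342097 0.12932484 0.10258963] tool cm [ 3.05927999 -0.22153294 -0.16940852]
```

Emit:
{"op": "send_rows", "data": {"steps": [[[0,-0.2,-0.15,0,0,0],[0.3,0,0,0,0,0],[0.3,0,0,0,0,0],[0,0,0,0,0,0]]]}}

```text
time: 7.9
position: [0.5314, 0.1296, 0.1828]
tool_rot: [0.111, 0.699, -0.111, 0.698]
ft_force: [-0.2, -1.0, -1.9]
grip_width: 0.0335
```

```bash
python3 -c "
from h import *
go(.5317,.1274,.165)"
```

```text
t 7.9 pos [0.5314 0.1296 0.1828] shift cm [ 1.78 -0.2   0.1 ] turn [ 0.05 -0.01 -0.  ] F [-0.2 -1.  -1.9] w 0.0335
```

Emit:
{"op": "send_rows", "data": {"steps": [[[0.3,-0.2,0.1,0,0,0],[0.4,-0.1,0,0,0,0],[0.4,0,0,0,0,0]]]}}

```text
time: 8.15
position: [0.5318, 0.1262, 0.1714]
tool_rot: [0.111, 0.698, -0.111, 0.698]
ft_force: [0.1, 0.0, -1.0]
grip_width: 0.0335
```

```bash
python3 -c "
from h import *
go(.5317,.1274,.155)"
```

```text
t 8.15 pos [0.5318 0.1262 0.1714] shift cm [ 1.64  0.11 -0.05] turn [ 0.06 -0.   -0.  ] F [ 0.1  0.  -1. ] w 0.0335
```

Emit:
{"op": "send_rows", "data": {"steps": [[[0.5,0.1,0,0,0,0],[0.5,0,0,0,0,0],[0.5,0,0,0,0,0],[0.5,0,0,0,0,0]]]}}

```text
time: 8.48
position: [0.5321, 0.1268, 0.1491]
tool_rot: [0.111, 0.698, -0.111, 0.698]
ft_force: [0.2, 0.0, -1.7]
grip_width: 0.0332
```

```bash
python3 -c "
from h import *
go(.5317,.1274,.089)"
```

```text
t 8.48 pos [0.5321 0.1268 0.1491] shift cm [ 6.01  0.04 -0.06] turn [ 0.05 -0.   -0.  ] F [ 0.2  0.  -1.7] w 0.0332
```

The tip is in the hole with no contact. I'll continue down.

Emit:
{"op": "send_rows", "data": {"steps": [[[0.8,0,0,0,0,0],[0.9,0,0,0,0,0],[0.9,0,0,0,0,0],[0.9,0,0,0,0,0],[0.8,0,0,0,0,0],[0.3,0,0,0,0,0]]]}}

```text
time: 8.98
position: [0.5315, 0.1268, 0.097]
tool_rot: [0.111, 0.699, -0.111, 0.698]
ft_force: [0.3, 0.2, -2.1]
grip_width: 0.0332
```

```bash
python3 -c "
from h import *
go(.5317,.1274,.09)"
```

```text
t 8.98 pos [0.5315 0.1268 0.097 ] shift cm [0.7  0.06 0.  ] turn [ 0.05 -0.02  0.  ] F [ 0.3  0.2 -2.1] w 0.0332
```

Emit:
{"op": "send_rows", "data": {"steps": [[[0.3,0,0,0,0,0],[0.2,0,0,0,0,0],[0.2,0,0,0,0,0]]]}}

```text
time: 9.23
position: [0.5309, 0.1268, 0.0904]
tool_rot: [0.111, 0.7, -0.111, 0.697]
ft_force: [-6.7, -1.2, 32.0]
grip_width: 0.0335
```

```bash
python3 -c "
from h import *
go(.5317,.1274,.09)"
```

```text
t 9.23 pos [0.5309 0.1268 0.0904] shift cm [0.04 0.08 0.05] turn [ 0.05 -0.04  0.01] F [-6.7 -1.2 32. ] w 0.0335
```

The handle is seated. I'll release it, opening only as far as 65 mm because of the purple neighbour.

Emit:
{"op": "send_rows", "data": {"steps": [[[-0.1,0,0,0,0,0],[0,0,0,0,0,0],[0,0,0,0,0,0],[0,0,0,0,0,0],[0,0,0,0,0,0],[0,0,0,0,0,0]]], "gripper": 0.25}}

```text
time: 9.73
position: [0.5332, 0.1269, 0.094]
tool_rot: [0.111, 0.698, -0.111, 0.699]
ft_force: [0.8, 0.8, -1.0]
grip_width: 0.0622
```

Emit:
{"op": "send_rows", "data": {"steps": [[[-1,0,0,0,0,0],[-2,0,0,0,0,0],[-3,0,0,0,0,0],[-3,0,0,0,0,0],[-2,0,0,0,0,0],[0,0,0,0,0,0]]]}}

```text
time: 10.23
position: [0.5314, 0.1268, 0.2084]
tool_rot: [0.111, 0.7, -0.111, 0.696]
ft_force: [0.2, 0.1, 1.4]
grip_width: 0.0652
```

```bash
python3 -c "
from h import *
go(.4464,-.1937,.17);save('scene','s5')
print(w2w(320,240,0))
save('wrist','w5')
"
```

```text
t 10.23 pos [0.5314 0.1268 0.2084] shift cm [  3.88 -33.1    1.89] turn [ 0.05 -0.05  0.01] F [0.2 0.1 1.4] w 0.0652
[0.56048234 0.11665353 0.        ]
```

View pics/s5.png

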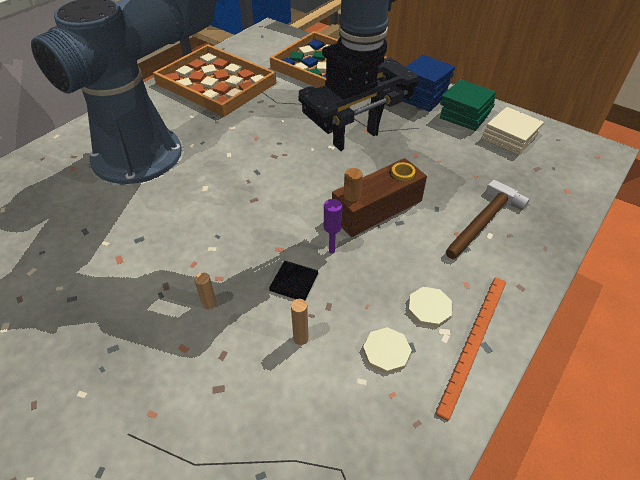

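View pics/w5.png

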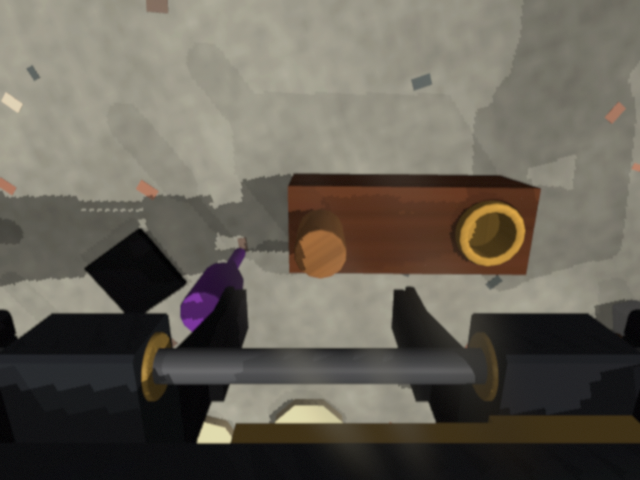

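The rod is back at its start spot, with its top at scene (353,175), and the purple rod and both pegs haven't moved. I'm heading to the short peg.

Emit:
{"op": "send_rows", "data": {"steps": [[[0,-2,0.1,0,0,0],[0,-4,0.2,0,0,0],[0,-4.1,0.2,0,0,0],[0,-4.1,0.2,0,0,0],[0,-4.1,0.2,0,0,0],[0,-4.1,0.2,0,0,0],[0,-4.1,0.2,0,0,0],[0,-3,0.2,0,0,0]]]}}

```text
time: 11.0
position: [0.4448, -0.1588, 0.1954]
tool_rot: [0.108, 0.709, -0.104, 0.689]
ft_force: [0.2, 0.7, -0.2]
grip_width: 0.0655
```

```bash
python3 -c "
from h import *
go(.4464,-.1937,.15)"
```

```text
t 11.0 pos [ 0.4448 -0.1588  0.1954] shift cm [ 4.5  -3.29  1.33] turn [ 0.19 -0.28 -0.  ] F [ 0.2  0.7 -0.2] w 0.0655
```

Emit:
{"op": "send_rows", "data": {"steps": [[[0.8,-1.5,0.6,0.2,-0.3,0],[1,-1,0.3,0,0,0],[0.8,-0.4,0.2,0,0,0],[0.8,0,0,0,0,0],[0,0,0,0,0,0],[0,0,0,0,0,0]]]}}

```text
time: 11.5
position: [0.4399, -0.1948, 0.1528]
tool_rot: [0.12, 0.701, -0.116, 0.694]
ft_force: [0.6, -0.6, 0.6]
grip_width: 0.0653
```

```bash
python3 -c "
from h import *
go(.4464,-.1937,.042);save('wrist','w6')"
```

```text
t 11.5 pos [ 0.4399 -0.1948  0.1528] shift cm [11.07  0.28  0.7 ] turn [-0.13 -0.1  -0.03] F [ 0.6 -0.6  0.6] w 0.0653
```

View pics/w6.png

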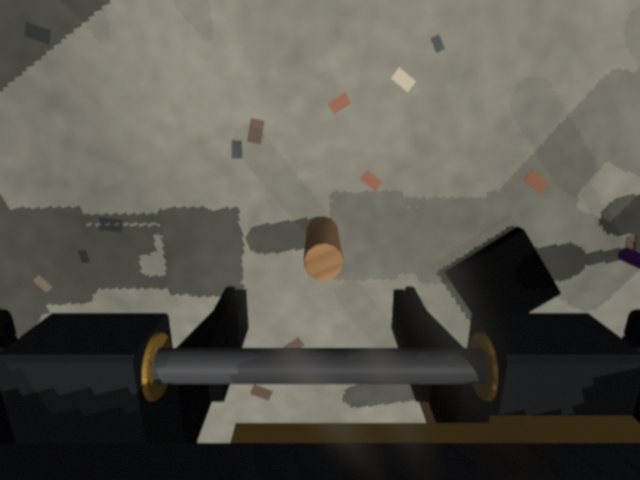

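The peg's top is centred at about (323.5,262), between the fingers.

```bash
python3 -c "
from h import *
print(w2w(323.5,262,.075));go(.446,-.1937,.042)"
```

```text
[ 0.44598998 -0.19384764  0.075     ]
t 11.55 pos [ 0.4397 -0.1944  0.1528] shift cm [11.08  0.23  0.69] turn [-0.12 -0.11 -0.04] F [ 0.5  0.5 -0.9] w 0.0653
```

Emit:
{"op": "send_rows", "data": {"steps": [[[1.5,0.2,0.7,-0.1,-0.1,0],[1.5,0,0,0,0,0],[1,0,0,0,0,0],[0.5,0,0,0,0,0],[0,0,0,0,0,0]]]}}

```text
time: 11.97
position: [0.4498, -0.1905, 0.1081]
tool_rot: [0.112, 0.697, -0.11, 0.7]
ft_force: [-0.8, 0.8, 0.2]
grip_width: 0.0655
```

```bash
python3 -c "
from h import *
go(.446,-.1937,.042)"
```

```text
t 11.97 pos [ 0.4498 -0.1905  0.1081] shift cm [ 6.61 -0.44 -0.28] turn [ 0.06  0.03 -0.03] F [-0.8  0.8  0.2] w 0.0655
```

Emit:
{"op": "send_rows", "data": {"steps": [[[0.8,-0.4,-0.3,0.1,0,0],[1,0,0,0,0,0],[1,0,0,0,0,0],[0.5,0,0,0,0,0],[0,0,0,0,0,0]]]}}

```text
time: 12.38
position: [0.4471, -0.1931, 0.0756]
tool_rot: [0.114, 0.695, -0.114, 0.701]
ft_force: [-0.4, -0.4, 0.5]
grip_width: 0.0649
```

```bash
python3 -c "
from h import *
go(.446,-.1937,.042)"
```

```text
t 12.38 pos [ 0.4471 -0.1931  0.0756] shift cm [ 3.36 -0.09 -0.11] turn [-0.02  0.08 -0.01] F [-0.4 -0.4  0.5] w 0.0649
```

Emit:
{"op": "send_rows", "data": {"steps": [[[0.8,-0.1,-0.1,0,0.1,0],[0.9,0,0,0,0,0],[0.9,0,0,0,0,0],[0.6,0,0,0,0,0],[0,0,0,0,0,0],[0,0,0,0,0,0]]]}}

```text
time: 12.88
position: [0.4464, -0.1946, 0.0412]
tool_rot: [0.114, 0.698, -0.114, 0.698]
ft_force: [0.3, 0.2, 0.3]
grip_width: 0.0657
```

```bash
python3 -c "
from h import *
go(.446,-.1937,.042)"
```

```text
t 12.88 pos [ 0.4464 -0.1946  0.0412] shift cm [-0.08  0.07 -0.07] turn [-0.03 -0.01 -0.  ] F [0.3 0.2 0.3] w 0.0657
```

Emit:
{"op": "send_rows", "data": {"steps": [[[-0.1,0.1,0,0,0,0],[0,0,0,0,0,0],[0,0,0,0,0,0],[0,0,0,0,0,0],[0,0,0,0,0,0],[0,0,0,0,0,0],[0,0,0,0,0,0],[0,0,0,0,0,0]]], "gripper": 1, "force": 20}}

```text
time: 13.55
position: [0.4474, -0.1939, 0.0434]
tool_rot: [0.114, 0.698, -0.114, 0.698]
ft_force: [-0.1, -0.9, -0.6]
grip_width: 0.0254
```

Emit:
{"op": "send_rows", "data": {"steps": [[[-0.5,0,0,0,0,0],[-2,0,0,0,0,0],[-3,0,0,0,0,0],[-4,0,0,0,0,0],[-4,0,0,0,0,0],[-2,0,0,0,0,0],[0,0,0,0,0,0]]]}}

```text
time: 14.13
position: [0.4458, -0.193, 0.2047]
tool_rot: [0.115, 0.7, -0.113, 0.696]
ft_force: [0.5, -0.8, 0.3]
grip_width: 0.0255
```

```bash
python3 -c "
from h import *
go(.572,.2495,.22);save('scene','s7')"
```

```text
t 14.13 pos [ 0.4458 -0.193   0.2047] shift cm [-1.43 45.96 -2.13] turn [-0.03 -0.06 -0.02] F [ 0.5 -0.8  0.3] w 0.0255
```

View pics/s7.png

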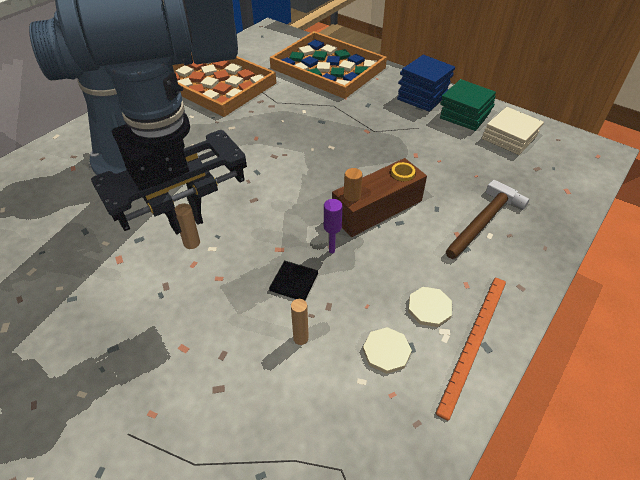

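The short peg is held, hanging straight from the fingers at about (188,225). I'm carrying it to the socket, clear over the purple rod and the handle.

Emit:
{"op": "send_rows", "data": {"steps": [[[-0.5,1.5,0,0,0,0],[-0.5,3.5,-0.1,0,0,0],[-0.5,4,-0.2,0,0,0],[-0.4,4,-0.2,0,0,0],[-0.2,4,-0.2,0,0,0],[-0.2,4,-0.2,0,0,0],[-0.2,4,-0.2,0,0,0],[-0.2,4,-0.2,0,0,0]]]}}

```text
time: 14.85
position: [0.5228, 0.0901, 0.2216]
tool_rot: [0.121, 0.705, -0.119, 0.688]
ft_force: [0.9, -0.0, -0.5]
grip_width: 0.0254
```

```bash
python3 -c "
from h import *
go(.572,.2495,.22)"
```

```text
t 14.85 pos [0.5228 0.0901 0.2216] shift cm [ 0.13 16.66 -0.69] turn [-0.19 -0.23  0.02] F [ 0.9 -0.  -0.5] w 0.0254
```

Emit:
{"op": "send_rows", "data": {"steps": [[[0,3.5,-0.1,-0.2,-0.2,0],[0,3.5,-0.1,0,0,0],[0,3.5,-0.1,0,0,0],[0,2.5,-0.1,0,0,0],[0,1.5,0,0,0,0],[0,0.5,0,0,0,0],[0,0,0,0,0,0],[0,0,0,0,0,0]]]}}

```text
time: 15.52
position: [0.5594, 0.2489, 0.2046]
tool_rot: [0.105, 0.708, -0.111, 0.689]
ft_force: [-0.6, -0.4, 0.4]
grip_width: 0.0256
```

```bash
python3 -c "
from h import *
go(.572,.2495,.14)"
```

```text
t 15.52 pos [0.5594 0.2489 0.2046] shift cm [6.43 0.52 1.35] turn [ 0.13 -0.25  0.12] F [-0.6 -0.4  0.4] w 0.0256
```

Emit:
{"op": "send_rows", "data": {"steps": [[[1.5,0.5,1.3,0.1,-0.25,0.1],[1.5,0,0,0,0,0],[0.5,0,0,0,0,0],[0,0,0,0,0,0]]]}}

```text
time: 15.85
position: [0.5713, 0.2439, 0.1665]
tool_rot: [0.112, 0.699, -0.116, 0.697]
ft_force: [-0.2, -0.2, 0.1]
grip_width: 0.0254
```

```bash
python3 -c "
from h import *
go(.572,.2495,.14)"
```

```text
t 15.85 pos [0.5713 0.2439 0.1665] shift cm [ 2.65  0.57 -0.1 ] turn [-0.02 -0.02  0.06] F [-0.2 -0.2  0.1] w 0.0254
```

Emit:
{"op": "send_rows", "data": {"steps": [[[0.5,0.5,-0.1,0,0,0.1],[0.5,0,0,0,0,0],[0,0,0,0,0,0],[0,0,0,0,0,0]]]}}

```text
time: 16.18
position: [0.5719, 0.2467, 0.1567]
tool_rot: [0.117, 0.698, -0.113, 0.697]
ft_force: [0.7, -0.4, 0.5]
grip_width: 0.0252
```

```bash
python3 -c "
from h import *
go(.572,.2495,.14);save('wrist','w8');save('scene','s8')
i=cv2.imread('pics/w8.png');cv2.imwrite('pics/w8c.png',cv2.resize(i[150:350,200:440],None,fx=3,fy=3,interpolation=cv2.INTER_CUBIC))
i=cv2.imread('pics/s8.png');cv2.imwrite('pics/s8c.png',cv2.resize(i[90:240,310:450],None,fx=4,fy=4,interpolation=cv2.INTER_CUBIC))"
```

```text
t 16.18 pos [0.5719 0.2467 0.1567] shift cm [ 1.67  0.26 -0.08] turn [-0.05 -0.03 -0.05] F [ 0.7 -0.4  0.5] w 0.0252
```

View pics/w8c.png

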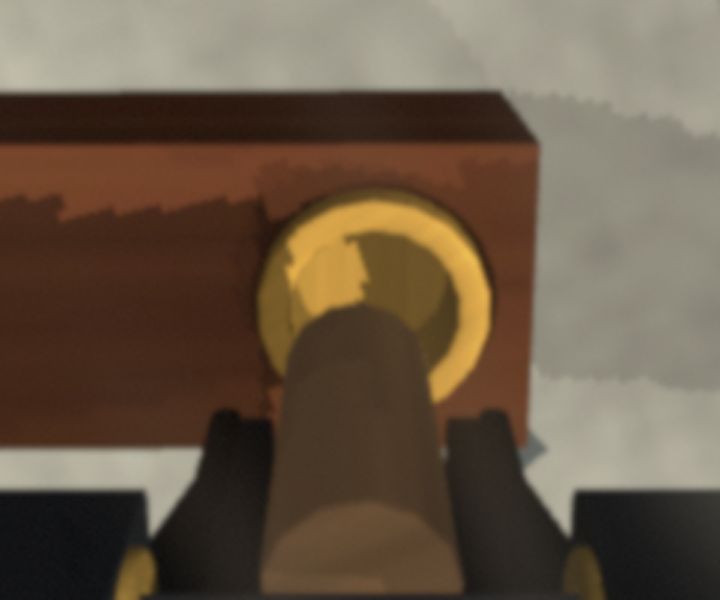

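View pics/s8c.png

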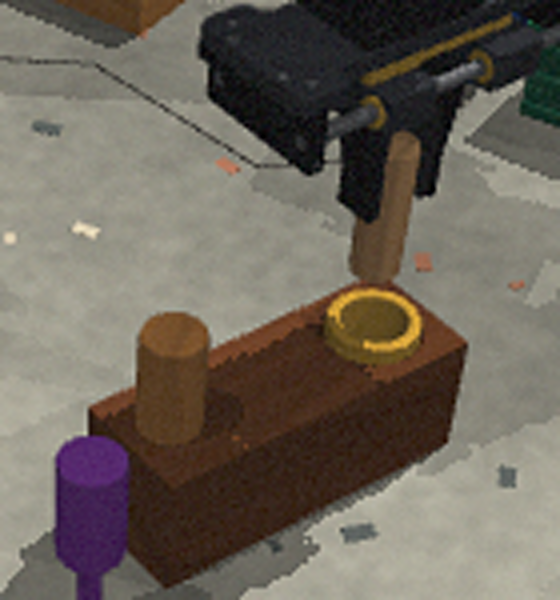

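The rim centre is at about crop (374.5,311), which is wrist (324.7,253.5). The near edge of the foot is at crop (354,305), which is (318,251.5).

```bash
python3 -c "
from h import *
h=w2w(324.7,253.5,.08);t=w2w(317.8,251.5,.1145);o=get_obs();M=R.from_quat(o['tool_rot']).as_matrix()
t=t+.013*M[:,2];print(o['position'],h,t,'tool cm',M.T@(h-t)*100)
# independent rim via scene cam
print(px2w('scene',310+(373.5+.5)/4-.5,90+(319+.5)/4-.5,z=.08))"
```

```text
[0.57201174 0.24682722 0.15683351] [0.57339846 0.2499907  0.08      ] [0.57168663 0.24595303 0.11446703] tool cm [3.4487182  0.42039449 0.04131827]
[0.57375543 0.25171257 0.08      ]
```

Emit:
{"op": "send_rows", "data": {"steps": [[[0,0.4,0,0,0,0],[0.4,0,0,0,0,0],[0.4,0,0,0,0,0],[0.3,0,0,0,0,0]]]}}

```text
time: 16.62
position: [0.5749, 0.2519, 0.1473]
tool_rot: [0.117, 0.697, -0.112, 0.699]
ft_force: [-0.1, -0.4, -1.0]
grip_width: 0.0255
```

```bash
python3 -c "
from h import *
go(.5725,.2505,.092)"
```

```text
t 16.62 pos [0.5749 0.2519 0.1473] shift cm [ 5.53 -0.25 -0.19] turn [-0.05  0.02 -0.07] F [-0.1 -0.4 -1. ] w 0.0255
```

Emit:
{"op": "send_rows", "data": {"steps": [[[0.4,-0.2,-0.2,0,0,-0.1],[0.5,0,0,0,0,0],[0.3,0,0,0,0,0]]]}}

```text
time: 16.87
position: [0.5718, 0.2507, 0.1338]
tool_rot: [0.113, 0.698, -0.116, 0.698]
ft_force: [-0.0, -0.2, -1.0]
grip_width: 0.0251
```

```bash
python3 -c "
from h import *
go(.5725,.2505,.092)"
```

```text
t 16.87 pos [0.5718 0.2507 0.1338] shift cm [4.18 0.02 0.06] turn [-0.04  0.01  0.04] F [-0.  -0.2 -1. ] w 0.0251
```

Emit:
{"op": "send_rows", "data": {"steps": [[[0.5,0,0.05,0,0,0],[0.4,0,0,0,0,0],[0.4,0,0,0,0,0]]]}}

```text
time: 17.12
position: [0.572, 0.2505, 0.119]
tool_rot: [0.113, 0.698, -0.116, 0.698]
ft_force: [0.1, 0.2, -1.1]
grip_width: 0.0259
```

```bash
python3 -c "
from h import *
go(.5725,.2505,.092)"
```

```text
t 17.12 pos [0.572  0.2505 0.119 ] shift cm [2.7  0.03 0.05] turn [-0.04  0.01  0.05] F [ 0.1  0.2 -1.1] w 0.0259
```

The foot is at about 0.077, below the rim, with no contact force. I'll continue down.

Emit:
{"op": "send_rows", "data": {"steps": [[[0.5,0,0.05,0,0,0],[0.5,0,0,0,0,0],[0.5,0,0,0,0,0],[0.4,0,0,0,0,0]]]}}

```text
time: 17.45
position: [0.5725, 0.25, 0.0976]
tool_rot: [0.113, 0.698, -0.116, 0.698]
ft_force: [0.3, 0.7, -0.7]
grip_width: 0.0254
```

Emit:
{"op": "send_rows", "data": {"steps": [[[0.2,0,0,0,0,0],[0.2,0,0,0,0,0]]]}}

```text
time: 17.62
position: [0.5724, 0.2496, 0.093]
tool_rot: [0.112, 0.698, -0.117, 0.697]
ft_force: [-2.9, -2.4, 20.3]
grip_width: 0.0256
```

```bash
python3 -c "
from h import *
go(.5725,.2505,.092)"
```

```text
t 17.62 pos [0.5724 0.2496 0.093 ] shift cm [ 0.1   0.09 -0.02] turn [-0.04 -0.    0.06] F [-2.9 -2.4 20.3] w 0.0256
```

The foot is on the floor: contact at TCP z ≈ 0.093, as predicted. I'll release and retreat.

Emit:
{"op": "send_rows", "data": {"steps": [[[-0.1,0,0,0,0,0],[0,0,0,0,0,0],[0,0,0,0,0,0],[0,0,0,0,0,0],[0,0,0,0,0,0],[0,0,0,0,0,0]]], "gripper": 0.25}}

```text
time: 18.12
position: [0.5733, 0.2498, 0.0947]
tool_rot: [0.113, 0.697, -0.116, 0.698]
ft_force: [0.3, -0.7, -0.8]
grip_width: 0.0577
```

Emit:
{"op": "send_rows", "data": {"steps": [[[-0.5,0,0,0,0,0],[-1,0,0,0,0,0],[-2,0,0,0,0,0],[-3,0,0,0,0,0],[-3,0,0,0,0,0],[-2,0,0,0,0,0],[0,0,0,0,0,0],[0,0,0,0,0,0]]]}}

```text
time: 18.78
position: [0.5726, 0.2504, 0.2179]
tool_rot: [0.113, 0.698, -0.116, 0.698]
ft_force: [-0.6, -0.3, -0.4]
grip_width: 0.0653
```

```bash
python3 -c "
from h import *
go(.5725,.2505,.2);save('scene','s9');save('wrist','w9')
i=cv2.imread('pics/s9.png');cv2.imwrite('pics/s9c.png',cv2.resize(i[120:350,180:450],None,fx=2.6,fy=2.6,interpolation=cv2.INTER_CUBIC))"
```

```text
t 18.78 pos [0.5726 0.2504 0.2179] shift cm [ 1.79  0.02 -0.01] turn [-0.04  0.    0.05] F [-0.6 -0.3 -0.4] w 0.0653
```

View pics/s9c.png

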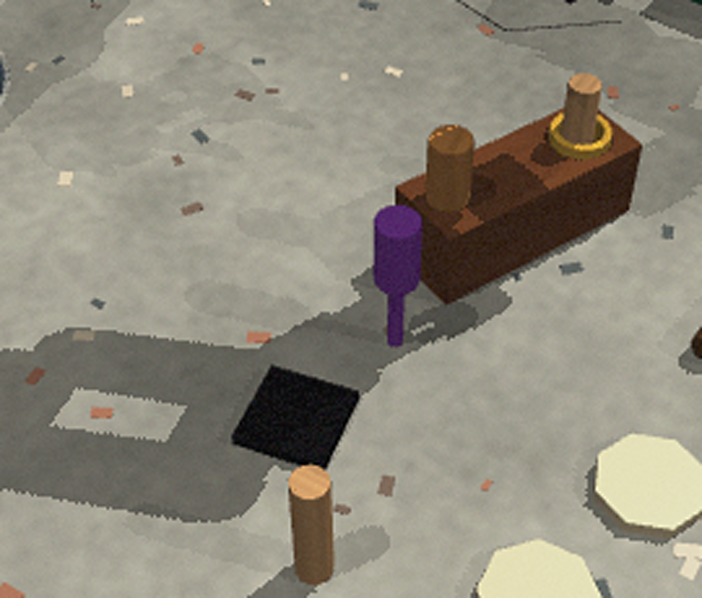

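View pics/w9.png

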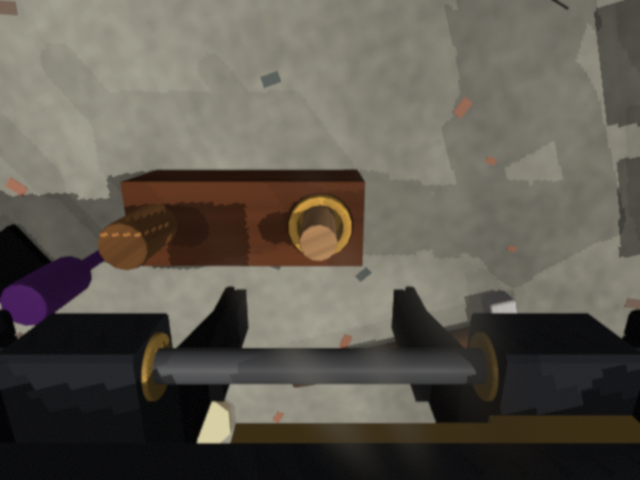

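Both views show the short peg upright in the brass socket, its top at wrist (319,243) inside the rim at (320,226). The rod is in its hole, and the long and purple pieces are where they were. I'll check positions by number.

Run:
```python
from h import *
d=np.load('pics/w9.npy');o=get_obs();c=camera_params('wrist');T=c['T_tool_cam'];K=c['intrinsics'];M=R.from_quat(o['tool_rot']).as_matrix()
for n,u,v in[('peg',319,242),('rod',124,246)]:
    z=np.median(d[v-2:v+3,u-2:u+3]);p=T[:3,:3]@np.array([(u-K[0,2])/K[0,0]*z,(v-K[1,2])/K[1,1]*z,z])+T[:3,3];print(n,o['position']+M@p)
d=np.load('pics/s9.npy')
for n,u,v in[('peg',404,153),('rod',353,174),('long',299,304)]:
    print(n,px2w('scene',u,v,d=np.median(d[v-1:v+2,u-1:u+2])))
```

```text
peg [0.56992877 0.2498923  0.12403681]
rod [0.52982823 0.12825036 0.1310606 ]
peg [0.57412705 0.2436828  0.12771617]
rod [0.53289503 0.12525304 0.1325839 ]
long [ 0.62204855 -0.14790094  0.10093526]
```

The peg top is at about 0.125 m, 45 mm above the rim. The rod top is at 0.132 m and unmoved, and the long peg is unmoved. I'm handing in.

```bash
python3 -c "
from rig import *
print(hand_in())"
```

```text
the job is handed in; nothing more can be done
None
```

The short peg now stands in the brass socket, released and upright, and I handed the job in at about 19 s of the 64 s allowed. `hand_in()` gives no verdict, so the result rests on my own checks below.

- **Depth rod:** It touched the bore floor at a tip height of about 0.050 m with 8–17 N, so the bore is 30 mm deep. I stood the rod back in its hole and released it before moving either peg. Setting it down pressed the handle on the block with about 32 N for a moment.
- **Peg choice:** A 30 mm bore calls for the short peg. It met the floor at the expected height.
- **Last checks:** The peg top measured 0.124 m in the wrist view and 0.128 m in the scene view, against an ideal of 0.125 m. The rod top is at 0.131–0.133 m, within about 3 mm of its start. The long peg is within about 2 mm of its start, and the purple look-alike was untouched. The gripper was clear of everything.
- **Disagreement:** The two cameras differed by up to 6 mm on where the peg top sits horizontally. Both pictures show it upright inside the bore.

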